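Bring a can end to the gauge notch and hold it there

TASK

Crank the gauge head all the way up by turning the crank counter-clockwise, a good two turns. Then take the carriage by its red grip blade and slide it along the rail under the gauge until you feel its ball click into the notch of the brass bar. Finish still gripping the blade, holding the carriage still in the notch for the reading, and leave the loose things round the stage alone.

Things in the scene. Friction and masses are not known exactly. Their poses are not given: they have to be found in the camera images.
- stage: low aluminium slide stage (base plate 150 x 350 x 12 mm) fixed on a grey board whose top is 52 mm above the cart deck; origin on the board under the middle of its guide rail, z up, y along the rail: the carriage slides toward +y. The gauge's brass bar and column stand behind the rail (+x), the red grip blade in front.
- carriage (a joint): travel of the grey carriage (68 x 70 mm, with a can end lying fixed in its nest) along the rail, m, growing toward the stage's +y; starts between 0 and 0.03, end stop at 0.20. It drags with about 1 to 2 N and stays where it is left. While the gauge head is down, the head's tip stands in the carriage's way.
- grip_blade: upright red blade that moves the carriage, in front of it: 12 mm thick along the stage's y (pinch it this way), 34 mm wide along x, 52 mm tall; origin at its centre, 62 mm above the board, 105 mm in front (-x) of the rail's middle; axes as the stage. The lowest 6 mm are a wider dark foot (22 mm along y) on a steel tongue whose top is 36 mm above the board.
- detent_ball (a joint): how far the sprung ball stands out, m: about 0 while it rides on the face of the brass bar, about 0.0028 when it has dropped fully into the bar's notch (about 0.001 when the carriage is 2.5 mm off the notch's middle)
- ball (a point): middle of the 20 mm steel ball on the carriage's back (+x) side, pressed on the brass bar. The bar's notch, a 14 mm gap under the gauge's tip with a black line on the bar's top, lies at a carriage travel of 0.115 to 0.175 m, different every run. There the ball first pulls the carriage in, then holds it: driving on needs about 6 N along the rail above the drag.
- crank (a joint): angle of the crank on top of the gauge's column, rad, growing counter-clockwise seen from above; starts between 0 and 1.2, stop at 13.8. Each turn counter-clockwise lifts the gauge head 16 mm; at the stop the head is fully up (34 mm above its lowest place) and its tip clears the can end. It turns with about 2 N at the knob and stays where it is left.
- crank_axis (a point): point on the crank's upright axis at the height of the knob's centre, about 188 mm above the board
- knob_centre (a point): centre of the crank's black round knob: 21 mm diameter, 46 mm tall, upright, spinning freely on its pin, 35 mm from the crank's axis; the flat steel crank arm is directly below its lower end
- wrench: bystander, leave alone: steel wrench, 190 mm long, lying; origin under its middle, on the board
- date_stamp: bystander, leave alone: hand stamp with red knob, 34 x 34 x 70 mm, standing; origin under its middle, on the board
- marker_blue: bystander, leave alone: blue and white marker pen, 137 mm long, lying; origin under its middle, on the board

How it is judged:
By the outcome, as a careful person would: the job done as asked, in the order asked, and still so for the second after the job is handed in, while the arm keeps its last pose, push and grip.
It also fails if it takes over 72 s, if anything falls off the work surface, if the arm or the gripper's body presses on something with over 40 N, if the wrist force passes 120 N, or if a joint passes its speed limit or range.

ROBOT

A 7-joint arm with a two-finger parallel gripper is mounted at the origin on a cart in front of the work surface, level with it; the furniture and walls round the work are solid. World frame = base frame: x ahead of the robot, y to its left, z up, the work surface at z = 0. Lengths are in m, angles in rad, forces in N, time in s.
With the tool pointing down it reaches from about 0.425 to 0.875 m from the base axis. Payload 4.7 kg.
Tool frame: the origin (TCP) lies midway between the tips of the shut fingers; the grasp point (between the pads) lies 19 mm behind it; x points along the fingers, z is the direction in which the jaws open and shut, and the axes are right-handed (so a half turn about x gives the same grasp; the last joint's range is limited). The gripper opens to 87 mm and grips with 3 to 60 N. Pads are 19 mm wide; open, the fingers measure 117 mm over their backs; the gripper's body (75 mm by 190 mm) begins 51 mm behind the grasp point.
Start: joints at [-1.196, 0.321, -0.07, 1.45, 0.023, 1.371, -0.057], TCP at [0.229, 0.608, 0.223] pointing down, gripper open.
Joint ranges: [-2.86, 2.86], [-0.3, 2.09], [-1.38, 1.24], [0.06, 2.45], [-1.56, 4.7], [0.09, 2.05], [-2.69, 2.69]. Speed limits (rad/s): [2.57, 2.57, 3.14, 3.14, 3.14, 3.14, 3.14].

INTERFACE

Orientations are given as a rotation vector (axis times angle).
In Python, from bench import ctrl gives the robot as it stands.
- The arm moves only by the shell command python3 -m pendant 'ROWS' [OPENING] [FORCE]. ROWS is JSON, a list of rows, each an object with "travel": the shift along the tool's x, y, z in m, a list of three; "twist": the turn about the tool's x in rad. In form: [{"travel": [x, y, z], "twist": twist}, ...]. A call has 1 to 10 rows; each row is the pose to reach, as a shift and turn from the pose measured when the call began, along the tool's axes at that moment; what a row does not reach only later rows make up. A row lasts 1/8 s, in which the tool goes at most 62.5 mm and 10.7 degrees, less where a joint would pass 70% of its speed; a pose out of reach is approached as far as the arm can. A call with a gripper value outside its range is refused whole. OPENING is the opening, from -1 (shut) to 1 (fully open), so that 0 is half open, set as the call begins (- or left out, the last holds). The fingers move at their own pace and stop on an object; FORCE is the grip in N (left out, the last holds). Time passes only in rows, so rows that repeat a pose let the fingers close. It gives the time, the measured TCP pose, the force and the opening at its end, in the units of the state.
- ctrl.get_state(): the state, without advancing time (a new reading comes with each control period).
- ctrl.get_image(name): name is "side" or "top" or "wrist"; returns the picture (420x560x3 uint8, red, green, blue); there is no depth.
- ctrl.camera_model(name): a dict with "K" (3x3 intrinsics, pixels), "distortion" ([k1, k2, p1, p2, k3] as OpenCV has them; the pictures are not rectified), "rvec" (rotation vector, rad) and "tvec" (3), from world to camera coordinates, as OpenCV has them; the wrist camera has in their place "T_tool_cam" (4x4, takes a point from camera to tool coordinates, whose origin is the TCP and whose axes are the tool frame's). Camera axes: x right, y down, z forward; pixel columns grow to the right and rows downward; lengths in m; the calibration is good to about 2 mm. A picture is of the moment at which its call begins: read the wrist's pose just before it. camera_model takes no time and is no camera call.
- ctrl.close_job(): hands the job in, once; it reports no verdict.
The state is a dict: "time": time; "joint_positions": joint angles; "qd": joint speeds; "joint_torque": joint torques, N m; "position": TCP position; "tool_rot": TCP orientation; "ft_force": force on the tool from outside, world axes, zero at the start; "torque": the same for the moment, N m; "grip_width": opening from 0.0 (shut) to 1.0 (fully open).
Only numpy, scipy, OpenCV 4.12 (cv2) and the standard library are available. Lean on these libraries where they do the work, as an engineer would, in place of code of your own. Each camera call takes 0.05 s, during which the arm holds its last target.

## Working session

There is one attempt and no reset: what is moved stays moved. The work goes in short steps, Python scripts to look and compute and a shell command to move; the robot and the scene stay as the last step left them, time stands still between calls to the robot, and variables do not carry over. Pictures are saved under pics/ and viewed, and the job is handed in when it is done.

```bash
ls; mkdir -p pics; python3 - <<'E'
from bench import ctrl
import cv2
s=ctrl.get_state();print({k:s[k] for k in('time','position','tool_rot','ft_force','grip_width')})
for n in('side','top','wrist'):
    im=ctrl.get_image(n);cv2.imwrite(f'pics/a_{n}.png',cv2.cvtColor(im,cv2.COLOR_RGB2BGR));print(n,ctrl.camera_model(n))
E
```

```text
pics
{'time': 0.0, 'position': array([0.22932757, 0.60761764, 0.22144164]), 'tool_rot': array([-0.94059145,  1.36012896,  0.93870039]), 'ft_force': array([-1.01156571, -0.58165391, -0.34176571]), 'grip_width': 0.9956616367136224}
side {'K': array([[502.32751321,   0.        , 286.64887987],
       [  0.        , 502.32751321, 204.68968156],
       [  0.        ,   0.        ,   1.        ]]), 'distortion': array([-0.10697892,  0.        ,  0.        ,  0.        ,  0.        ]), 'rvec': array([ 0.07051451,  2.78060629, -1.36477843]), 'tvec': array([0.51191353, 0.13122292, 1.23726028])}
top {'K': array([[522.20757118,   0.        , 277.42171147],
       [  0.        , 522.20757118, 204.34686882],
       [  0.        ,   0.        ,   1.        ]]), 'distortion': array([0.00151839, 0.        , 0.        , 0.        , 0.        ]), 'rvec': array([ 2.15816895, -2.16646332,  0.11610778]), 'tvec': array([-0.03569552,  0.54159243,  1.08259344])}
wrist {'K': array([[294.85428498,   0.        , 284.44056856],
       [  0.        , 294.85428498, 209.12367541],
       [  0.        ,   0.        ,   1.        ]]), 'distortion': array([-0.01965172,  0.        ,  0.        ,  0.        ,  0.        ]), 'T_tool_cam': array([[ 1.67236687e-04, -2.73029580e-01,  9.62005624e-01,
        -1.61146905e-01],
       [ 7.80380134e-04, -9.62005309e-01, -2.73029627e-01,
         7.58695043e-02],
       [ 9.99999682e-01,  7.96390647e-04,  5.21842802e-05,
        -7.25756138e-04],
       [ 0.00000000e+00,  0.00000000e+00,  0.00000000e+00,
         1.00000000e+00]])}
```

View pics/a_side.png

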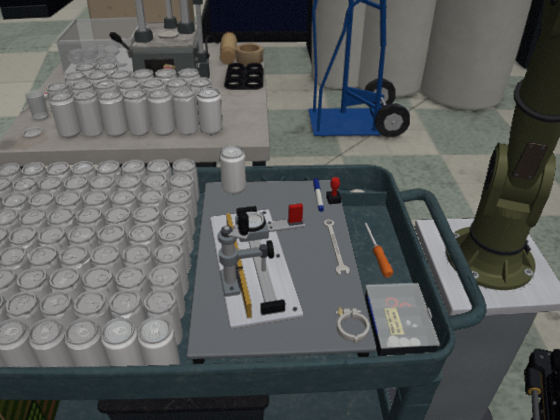

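View pics/a_top.png

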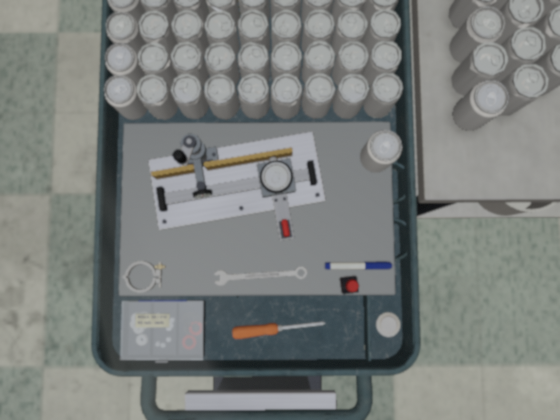

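View pics/a_wrist.png

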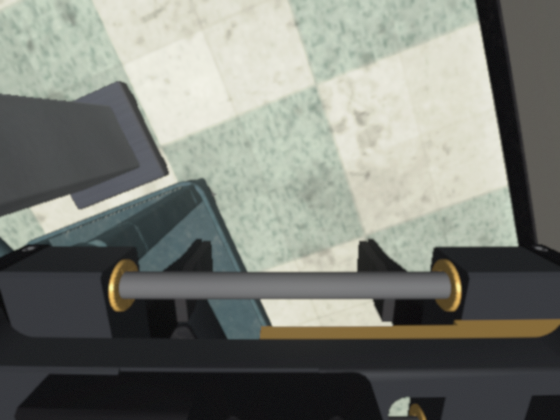

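```bash
cat > h.py <<'E'
import numpy as np, cv2
from bench import ctrl
from scipy.spatial.transform import Rotation as R
def cam(n,state=None):
    m=ctrl.camera_model(n)
    if n=='wrist':
        T=np.eye(4);T[:3,:3]=R.from_rotvec(state['tool_rot']).as_matrix();T[:3,3]=state['position']
        W=T@m['T_tool_cam'];Rc=W[:3,:3].T;t=-Rc@W[:3,3]
    else:
        Rc=cv2.Rodrigues(m['rvec'])[0];t=m['tvec']
    return m['K'],m['distortion'],Rc,np.asarray(t)
def ray(c,uv):
    K,d,Rc,t=c
    p=cv2.undistortPoints(np.array([[uv]],float),K,d)[0,0]
    v=Rc.T@np.array([p[0],p[1],1]);return -Rc.T@t,v/np.linalg.norm(v)
def onz(c,uv,z):
    o,v=ray(c,uv);return o+v*(z-o[2])/v[2]
def tri(rays):
    A=sum(np.eye(3)-np.outer(v,v) for o,v in rays);b=sum((np.eye(3)-np.outer(v,v))@o for o,v in rays)
    p=np.linalg.solve(A,b);return p,[float(np.linalg.norm(np.cross(v,p-o))) for o,v in rays]
def proj(c,P):
    K,d,Rc,t=c
    return cv2.projectPoints(np.atleast_2d(np.asarray(P,float)),cv2.Rodrigues(Rc)[0],t,K,d)[0][:,0]
def bgr(n): return cv2.cvtColor(ctrl.get_image(n),cv2.COLOR_RGB2BGR)
def crop(im,x,y,w,h,k,fn): cv2.imwrite(fn,cv2.resize(im[y:y+h,x:x+w],None,fx=k,fy=k,interpolation=cv2.INTER_CUBIC))
E
python3 - <<'E'
from h import *
crop(cv2.imread('pics/a_top.png'),140,120,200,150,4,'pics/b_top.png')
crop(cv2.imread('pics/a_side.png'),190,170,160,150,4,'pics/b_side.png')
c=cam('top');
for uv in[(280,200),(180,156)]:print(onz(c,uv,0.05))
for n in('top','side'):print(-cam(n)[2].T@cam(n)[3])
E
```

```text
[ 0.54836363 -0.04327972  0.05      ]
[0.64298576 0.16789462 0.05      ]
[ 0.41795064 -0.04190696  1.13585481]
[0.58091902 0.86572074 0.85038144]
```

View pics/b_top.png

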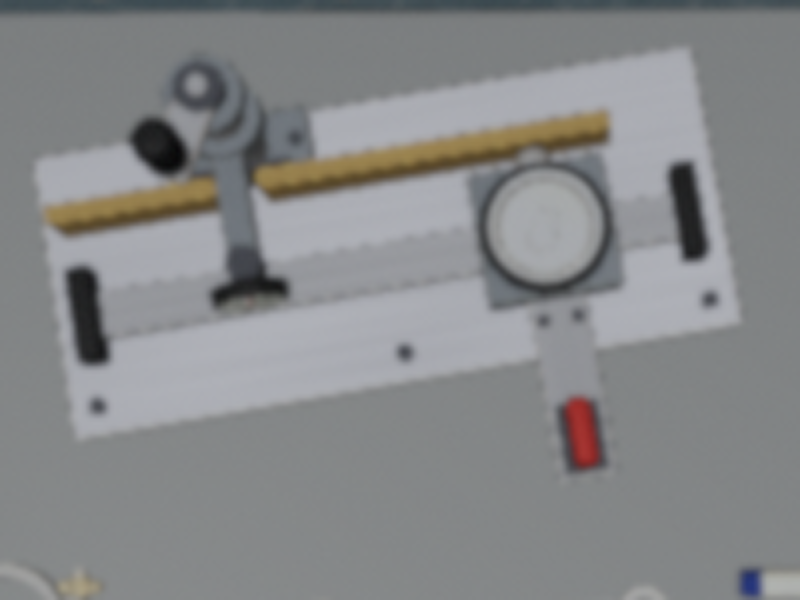

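View pics/b_side.png

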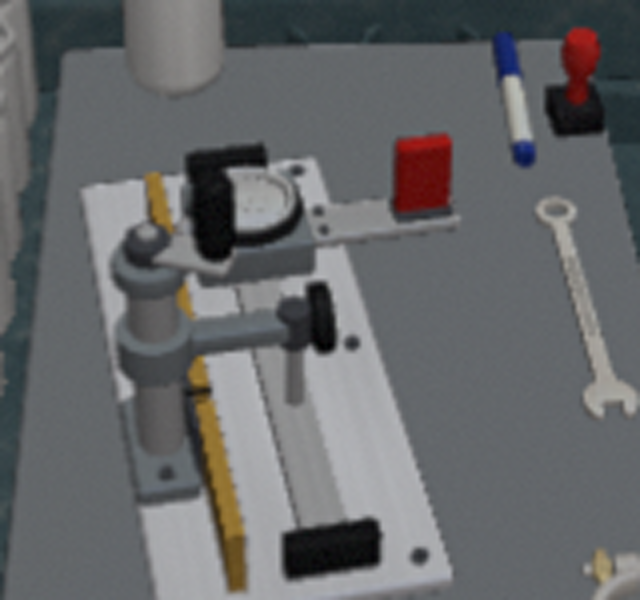

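```bash
python3 - <<'E'
from h import *
ct,cs=cam('top'),cam('side')
C=[onz(ct,(140+x/4,120+y/4),.064) for x,y in[(690,47),(740,322),(78,438),(37,158)]]
for p in C:print(p.round(4))
u=(C[2]+C[3]-C[0]-C[1]);print('stage yaw',np.degrees(np.arctan2(-u[0],u[1])), 'mid',np.mean(C,0),[np.linalg.norm(C[i]-C[i-1]) for i in range(4)])
k=tri([ray(ct,(180,156.5)),ray(cs,(243.25,223.75))]);print('knob',k)
print('knob z.240',onz(ct,(180,156.5),.245),onz(cs,(243.25,223.75),.240))
print('hub',tri([ray(ct,(189,140.5)),ray(cs,(190+147/4,170+235/4))]))
im=cv2.imread('pics/a_top.png');hsv=cv2.cvtColor(im,cv2.COLOR_BGR2HSV)
def red(im):
    h=cv2.cvtColor(im,cv2.COLOR_BGR2HSV)
    m=((h[...,0]<8)|(h[...,0]>172))&(h[...,1]>150)&(h[...,2]>90)
    n,l,s,c=cv2.connectedComponentsWithStats(m.astype(np.uint8))
    return [(s[i].tolist(),c[i].round(1).tolist()) for i in range(1,n) if s[i][4]>40]
print(red(im));print(red(cv2.imread('pics/a_side.png')))
m=cv2.inRange(cv2.cvtColor(im,cv2.COLOR_BGR2GRAY)[140:175,165:192],0,45)
n,l,s,c=cv2.connectedComponentsWithStats(m);print(s,c+[165,140])
E
```

```text
[ 0.6906 -0.112   0.064 ]
[ 0.5453 -0.1362  0.064 ]
[0.4866 0.2047 0.064 ]
[0.6329 0.2293 0.064 ]
stage yaw 9.67101946859929 mid [0.58884261 0.04644336 0.064     ] [np.float64(0.3461370332193494), np.float64(0.14730381545290794), np.float64(0.3459811065664668), np.float64(0.14837215026750125)]
knob (array([0.60554556, 0.1314267 , 0.2377154 ]), [0.0023190888181065347, 0.002319088818106406])
knob z.240 [0.60169115 0.13020297 0.245     ] [0.60772958 0.13340408 0.24      ]
hub (array([0.63871248, 0.11989375, 0.21650606]), [0.0019386879056956987, 0.0019386879056957926])
[([282, 220, 7, 16, 86], [285.1, 227.8]), ([346, 280, 12, 12, 109], [351.8, 285.6])]
[([332, 177, 8, 12, 75], [335.3, 181.9]), ([289, 204, 14, 19, 220], [295.6, 212.4])]
[[  0   0  27  35 842]
 [  9  11  12  12 103]] [[177.80760095 157.0736342 ]
 [179.57281553 156.39805825]]
```

```bash
python3 - <<'E'
from h import *
s=ctrl.get_state();M=R.from_rotvec(s['tool_rot']).as_matrix();print(M.round(4))
print('jaw yaw',np.degrees(np.arctan2(M[1,2],M[0,2])))
W=cam('wrist',s);print(-W[2].T@W[3])
E
```

```text
[[-4.000e-04 -9.356e-01  3.530e-01]
 [-1.400e-03  3.530e-01  9.356e-01]
 [-1.000e+00 -1.000e-04 -1.400e-03]]
jaw yaw 69.329044827968
[0.15819459 0.63406801 0.38286316]
```

```bash
python3 -m pendant '[{"travel":[-0.05,-0.01,-0.006],"twist":0},{"travel":[-0.108,-0.05,-0.03],"twist":-0.06},{"travel":[-0.108,-0.1,-0.06],"twist":-0.13},{"travel":[-0.108,-0.15,-0.09],"twist":-0.2},{"travel":[-0.108,-0.2,-0.12],"twist":-0.27},{"travel":[-0.108,-0.25,-0.15],"twist":-0.34},{"travel":[-0.108,-0.3,-0.18],"twist":-0.41},{"travel":[-0.108,-0.35,-0.21],"twist":-0.47},{"travel":[-0.108,-0.4,-0.24],"twist":-0.53},{"travel":[-0.108,-0.45,-0.27],"twist":-0.53}]' 1 15
```

```text
time: 1.4
position: [0.5559, 0.1948, 0.33]
tool_rot: [-1.334, 1.125, 1.333]
ft_force: [0.1, 0.5, -0.1]
grip_width: 1.001
```

```bash
python3 - <<'E'
from h import *
s=ctrl.get_state();M=R.from_rotvec(s['tool_rot']).as_matrix();print(M.round(3))
print(M.T@(np.array([.6045,.131,.33])-s['position']))
E
```

```text
[[-0.    -0.986 -0.169]
 [-0.001 -0.169  0.986]
 [-1.     0.001 -0.001]]
[ 7.44747990e-05 -3.70637525e-02 -7.11395606e-02]
```

```bash
python3 -m pendant '[{"travel":[0,-0.019,-0.036],"twist":0},{"travel":[0,-0.037,-0.071],"twist":0},{"travel":[0,-0.037,-0.071],"twist":0},{"travel":[0,-0.037,-0.071],"twist":0}]' && python3 - <<'E'
from h import *
s=ctrl.get_state();w=bgr('wrist');cv2.imwrite('pics/c_w.png',w)
c=cam('wrist',s);print(s['position'],proj(c,[[.6045,.131,.263],[.6045,.131,.217],s['position']]))
E
```

```text
time: 1.9
position: [0.604, 0.132, 0.3297]
tool_rot: [-1.333, 1.125, 1.335]
ft_force: [-0.5, 0.3, -0.8]
grip_width: 1.001
[0.6039902  0.13196417 0.32965369] [[283.25171613 223.18645365]
 [283.45896007 208.0497799 ]
 [284.50448318 258.09602277]]
```

View pics/c_w.png

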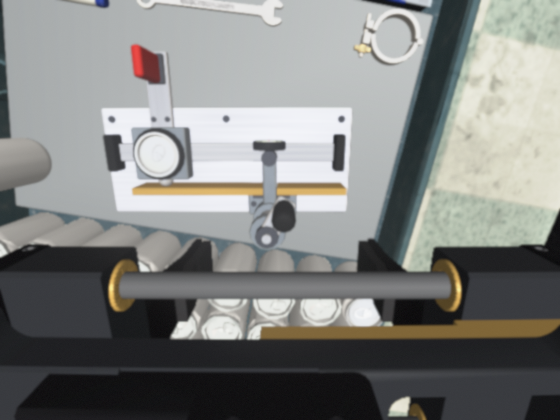

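```bash
python3 - <<'E'
from h import *
s=ctrl.get_state();c=cam('wrist',s)
im=cv2.imread('pics/c_w.png');crop(im,220,180,110,80,7,'pics/c_wc.png')
g=cv2.cvtColor(im,cv2.COLOR_BGR2GRAY)[190:240,262:300]
n,l,st,ce=cv2.connectedComponentsWithStats((g<45).astype(np.uint8));print(st,ce+[262,190])
E
```

```text
[[   0    0   38   50 1900]] [[280.5 214.5]]
```

View pics/c_wc.png

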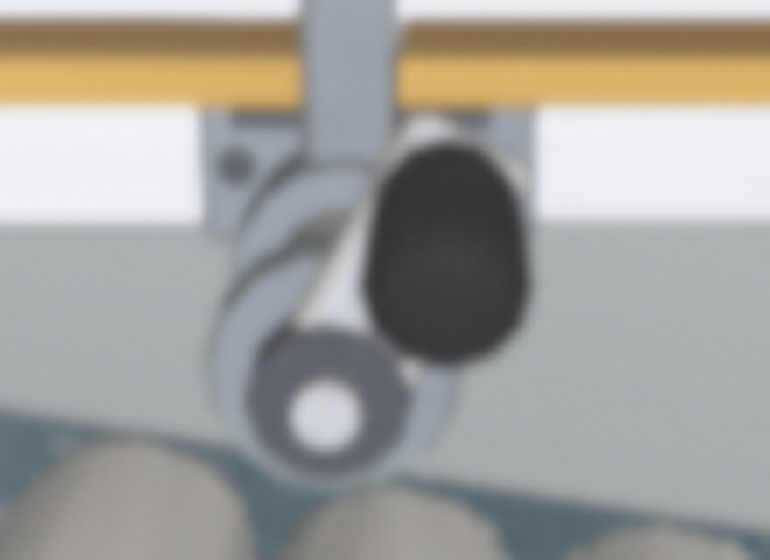

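```bash
python3 - <<'E'
from h import *
s=ctrl.get_state();c=cam('wrist',s);ct,cs=cam('top'),cam('side')
print('knob top',onz(c,(284,220.7),.263))
print('knob tri',tri([ray(c,(284,217)),ray(ct,(179.8,156.5)),ray(cs,(243.25,223.75))]))
h=tri([ray(c,(266.6,239.3)),ray(ct,(189.2,140.7)),ray(cs,(190+147/4,170+230/4))]);print('hub',h)
E
```

```text
knob top [0.60212789 0.13192978 0.263     ]
knob tri (array([0.60581661, 0.13217819, 0.23842896]), [0.0008583525976141287, 0.0027226373004470335, 0.0020116971654223804])
hub (array([0.63813674, 0.11980697, 0.21924324]), [0.0008791057296489609, 0.0024175569534645443, 0.002418875367391401])
```

```bash
python3 -m pendant '[{"travel":[0.04,0,0],"twist":0},{"travel":[0.08,0,0],"twist":0},{"travel":[0.097,0,0],"twist":0},{"travel":[0.097,0,0],"twist":0}]' && python3 -m pendant '[{"travel":[0,0,0],"twist":0},{"travel":[0,0,0],"twist":0},{"travel":[0,0,0],"twist":0},{"travel":[0,0,0],"twist":0},{"travel":[0,0,0],"twist":0},{"travel":[0,0,0],"twist":0}]' -1 12
```

```text
time: 2.45
position: [0.6028, 0.1335, 0.2322]
tool_rot: [-1.335, 1.125, 1.338]
ft_force: [0.2, 0.4, 1.3]
grip_width: 1.001
time: 3.2
position: [0.6028, 0.1335, 0.2322]
tool_rot: [-1.335, 1.125, 1.338]
ft_force: [0.0, 0.1, -0.3]
grip_width: 0.399
```

```bash
python3 - <<'E'
from h import *
print(ctrl.get_state()['position'])
crop(bgr('side'),180,140,180,140,4,'pics/d_side.png')
cv2.imwrite('pics/d_w.png',bgr('wrist'))
E
```

```text
[0.60279311 0.13349712 0.2321536 ]
```

View pics/d_side.png

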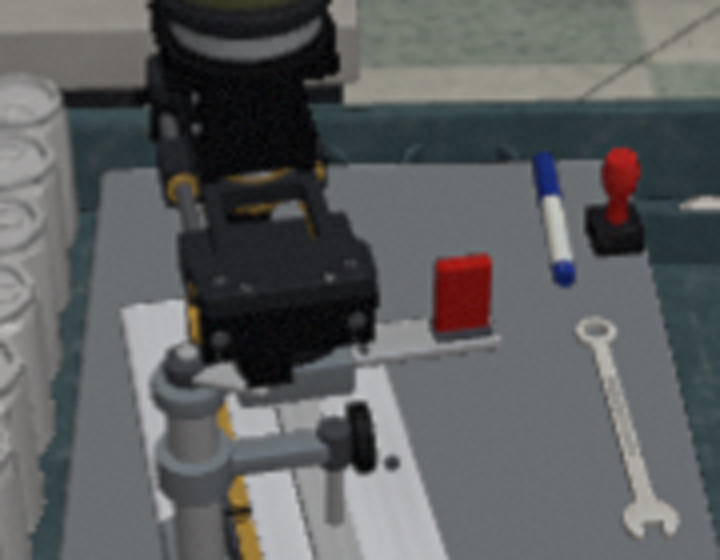

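```bash
python3 -m pendant '[{"travel":[0,0,0],"twist":0},{"travel":[0,0,0],"twist":0},{"travel":[0,0,0],"twist":0},{"travel":[0,0,0],"twist":0}]' -1 12
```

```text
time: 3.8
position: [0.603, 0.133, 0.2321]
tool_rot: [-1.335, 1.125, 1.337]
ft_force: [1.7, -2.7, -1.0]
grip_width: 0.24
```

```bash
cat > circ.py <<'E'
import sys
from h import *
ax,ay,r,step,n=map(float,sys.argv[1:6])
s=ctrl.get_state();M=R.from_rotvec(s['tool_rot']).as_matrix();p=s['position']
d=p[:2]-[ax,ay];phi=np.arctan2(d[1],d[0]);print('phi',np.degrees(phi),'r',np.hypot(*d),'F',s['ft_force'].round(1),'g',s['grip_width'])
zt=float(sys.argv[6])
for k in range(1,int(n)+1):
    a=phi+np.radians(step)*k
    t=np.array([ax+r*np.cos(a),ay+r*np.sin(a),zt])
    print((M.T@(t-p)).round(3).tolist())
E
python3 circ.py .637 .1203 .0355 18 10 .232
```

```text
phi 159.46994971318546 r 0.036274289838750404 F [ 1.7 -2.7 -1. ] g 0.2399769585622383
[0.0, 0.003, -0.011]
[0.0, 0.004, -0.022]
[0.0, 0.001, -0.033]
[0.0, -0.005, -0.042]
[0.0, -0.013, -0.049]
[0.0, -0.024, -0.053]
[0.0, -0.035, -0.054]
[0.0, -0.045, -0.051]
[-0.0, -0.055, -0.045]
[-0.0, -0.062, -0.036]
```

```bash
python3 -m pendant '[{"travel":[0,0.003,-0.011],"twist":0},{"travel":[0,0.004,-0.022],"twist":0},{"travel":[0,0.001,-0.033],"twist":0},{"travel":[0,-0.005,-0.042],"twist":0},{"travel":[0,-0.013,-0.049],"twist":0},{"travel":[0,-0.013,-0.049],"twist":0}]'; python3 circ.py .637 .1203 .0355 18 10 .232
python3 - <<'E'
from h import *
crop(bgr('side'),180,140,180,140,4,'pics/e_side.png')
E
```

```text
time: 4.55
position: [0.6256, 0.0851, 0.2322]
tool_rot: [-1.336, 1.127, 1.333]
ft_force: [0.5, -4.2, 1.1]
grip_width: 0.237
phi -107.88279975109863 r 0.037039270003884114 F [ 0.5 -4.2  1.1] g 0.23655108960444063
[0.0, -0.011, -0.002]
[0.0, -0.022, -0.002]
[0.0, -0.033, 0.001]
[0.0, -0.042, 0.007]
[0.0, -0.049, 0.016]
[0.0, -0.052, 0.027]
[-0.0, -0.052, 0.038]
[-0.0, -0.049, 0.049]
[-0.0, -0.043, 0.058]
[-0.0, -0.034, 0.064]
```

View pics/e_side.png

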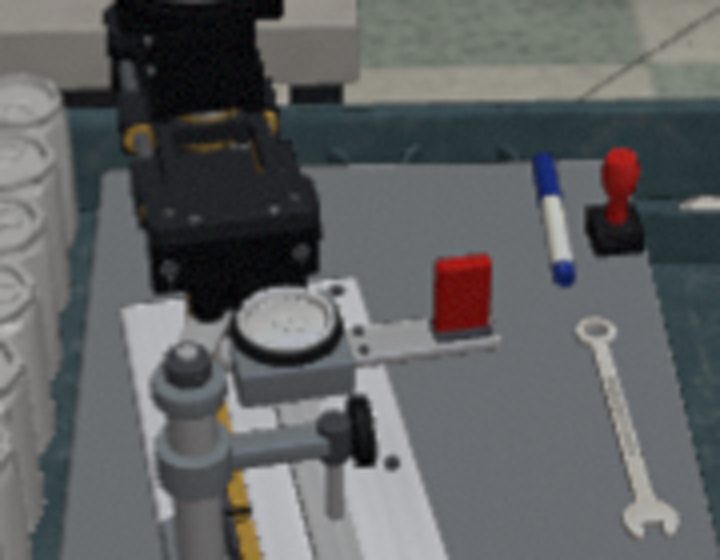

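```bash
python3 -m pendant '[{"travel":[0,-0.011,-0.002],"twist":0},{"travel":[0,-0.022,-0.002],"twist":0},{"travel":[0,-0.033,0.001],"twist":0},{"travel":[0,-0.042,0.007],"twist":0},{"travel":[0,-0.048,0.016],"twist":0},{"travel":[0,-0.052,0.027],"twist":0},{"travel":[0,-0.052,0.038],"twist":0},{"travel":[0,-0.049,0.048],"twist":0},{"travel":[0,-0.043,0.057],"twist":0},{"travel":[0,-0.034,0.063],"twist":0}]'; python3 circ.py .637 .1197 .0355 18 10 .232
```

```text
time: 5.85
position: [0.6486, 0.1512, 0.232]
tool_rot: [-1.338, 1.13, 1.33]
ft_force: [-1.6, -6.6, 1.6]
grip_width: 0.237
phi 69.78168903212078 r 0.03356294564087842 F [-1.6 -6.6  1.6] g 0.2367886757414644
[-0.0, 0.009, 0.006]
[-0.0, 0.02, 0.006]
[0.0, 0.031, 0.003]
[0.0, 0.041, -0.003]
[0.0, 0.048, -0.011]
[0.0, 0.051, -0.022]
[0.0, 0.052, -0.033]
[0.0, 0.049, -0.044]
[0.0, 0.043, -0.053]
[0.0, 0.034, -0.06]
```

```bash
python3 circ.py .637 .1183 .0352 18 10 .232
```

```text
phi 70.57649115253227 r 0.03488003724074658 F [-1.6 -6.6  1.6] g 0.2367886757414644
[-0.0, 0.01, 0.004]
[-0.0, 0.021, 0.004]
[0.0, 0.032, 0.001]
[0.0, 0.041, -0.005]
[0.0, 0.048, -0.013]
[0.0, 0.052, -0.024]
[0.0, 0.052, -0.035]
[0.0, 0.049, -0.045]
[0.0, 0.043, -0.054]
[0.0, 0.034, -0.061]
```

```bash
python3 -m pendant '[{"travel":[0,0.01,0.004],"twist":0},{"travel":[0,0.021,0.004],"twist":0},{"travel":[0,0.032,0.001],"twist":0},{"travel":[0,0.041,-0.005],"twist":0},{"travel":[0,0.048,-0.013],"twist":0},{"travel":[0,0.052,-0.024],"twist":0},{"travel":[0,0.052,-0.035],"twist":0},{"travel":[0,0.049,-0.045],"twist":0},{"travel":[0,0.043,-0.054],"twist":0},{"travel":[0,0.034,-0.061],"twist":0}]'; python3 circ.py .637 .1183 .0352 18 10 .232
```

```text
time: 7.1
position: [0.6263, 0.0847, 0.2322]
tool_rot: [-1.338, 1.13, 1.33]
ft_force: [-1.6, 2.4, -1.9]
grip_width: 0.236
phi -107.6554376505298 r 0.03524907673587048 F [-1.6  2.4 -1.9] g 0.23556240998002603
[0.0, -0.01, -0.003]
[0.0, -0.021, -0.003]
[0.0, -0.032, -0.0]
[0.0, -0.041, 0.006]
[0.0, -0.047, 0.015]
[-0.0, -0.051, 0.026]
[-0.0, -0.051, 0.037]
[-0.0, -0.048, 0.047]
[-0.0, -0.041, 0.056]
[-0.0, -0.032, 0.063]
```

```bash
python3 -m pendant '[{"travel":[0,-0.01,-0.003],"twist":0},{"travel":[0,-0.021,-0.003],"twist":0},{"travel":[0,-0.032,0],"twist":0},{"travel":[0,-0.041,0.006],"twist":0},{"travel":[0,-0.047,0.015],"twist":0},{"travel":[0,-0.051,0.026],"twist":0},{"travel":[0,-0.051,0.037],"twist":0},{"travel":[0,-0.048,0.047],"twist":0},{"travel":[0,-0.041,0.056],"twist":0},{"travel":[0,-0.032,0.063],"twist":0}]'; python3 circ.py .637 .1183 .0352 13 7 .232
```

```text
time: 8.35
position: [0.6482, 0.1513, 0.232]
tool_rot: [-1.34, 1.13, 1.326]
ft_force: [1.0, -3.6, 1.5]
grip_width: 0.238
phi 71.32751979020887 r 0.0348516074605872 F [ 1.  -3.6  1.5] g 0.2379020510749748
[-0.0, 0.007, 0.003]
[-0.0, 0.015, 0.004]
[-0.0, 0.023, 0.004]
[-0.0, 0.031, 0.002]
[-0.0, 0.038, -0.002]
[0.0, 0.043, -0.008]
[0.0, 0.048, -0.015]
```

```bash
python3 -m pendant '[{"travel":[0,0.007,0.003],"twist":0},{"travel":[0,0.015,0.004],"twist":0},{"travel":[0,0.023,0.004],"twist":0},{"travel":[0,0.031,0.002],"twist":0},{"travel":[0,0.038,-0.002],"twist":0},{"travel":[0,0.043,-0.008],"twist":0}]'; python3 circ.py .637 .1183 .0352 9 10 .232
```

```text
time: 9.1
position: [0.6058, 0.1376, 0.2321]
tool_rot: [-1.338, 1.128, 1.33]
ft_force: [-2.0, 2.5, 2.5]
grip_width: 0.239
phi 148.3389490203041 r 0.03670636363364771 F [-2.   2.5  2.5] g 0.23911177199251138
[0.0, 0.002, -0.005]
[0.0, 0.005, -0.01]
[0.0, 0.007, -0.016]
[0.0, 0.008, -0.021]
[0.0, 0.008, -0.026]
[0.0, 0.007, -0.032]
[0.0, 0.005, -0.037]
[0.0, 0.003, -0.042]
[0.0, -0.0, -0.047]
[0.0, -0.004, -0.051]
```

```bash
python3 -m pendant '[{"travel":[0,0.002,-0.005],"twist":0},{"travel":[0,0.004,-0.01],"twist":0}]';python3 -m pendant '[{"travel":[0,0.002,-0.005],"twist":0},{"travel":[0,0.003,-0.01],"twist":0}]'; python3 circ.py .637 .1183 .0352 9 4 .232
```

```text
time: 9.35
position: [0.6017, 0.1281, 0.2322]
tool_rot: [-1.336, 1.129, 1.334]
ft_force: [-7.2, 3.9, 3.6]
grip_width: 0.236
time: 9.6
position: [0.6005, 0.1236, 0.2322]
tool_rot: [-1.333, 1.119, 1.34]
ft_force: [0.7, 16.2, -0.5]
grip_width: 0.234
phi 171.74054566502835 r 0.036890958391422125 F [ 0.7 16.2 -0.5] g 0.23421382407591212
[0.0, -0.0, -0.006]
[0.0, 0.0, -0.011]
[0.0, -0.0, -0.017]
[0.0, -0.001, -0.022]
```

```bash
python3 -m pendant '[{"travel":[0,0,-0.003],"twist":0},{"travel":[0,0,-0.004],"twist":0},{"travel":[0,0,-0.004],"twist":0}]';  python3 - <<'E'
from h import *
crop(bgr('side'),180,140,180,140,4,'pics/f_side.png')
crop(bgr('top'),140,100,200,150,4,'pics/f_top.png')
E
```

```text
time: 9.98
position: [0.6006, 0.124, 0.2322]
tool_rot: [-1.332, 1.113, 1.345]
ft_force: [-1.9, 8.9, 0.7]
grip_width: 0.233
```

View pics/f_side.png

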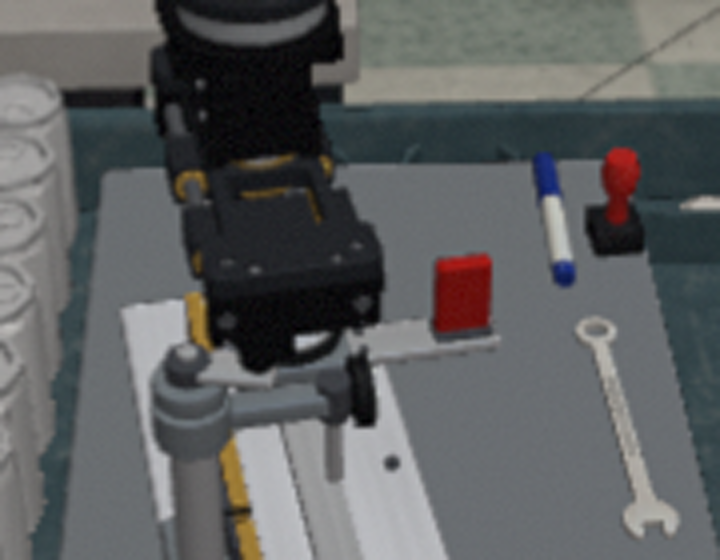

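```bash
python3 -m pendant '[{"travel":[0,0,0],"twist":0},{"travel":[0,0,0],"twist":0},{"travel":[0,0,0],"twist":0},{"travel":[0,0,0],"twist":0},{"travel":[0,0,0],"twist":0},{"travel":[0,0,0],"twist":0}]' 1; python3 -m pendant '[{"travel":[-0.03,0,0],"twist":0},{"travel":[-0.07,0,0],"twist":0},{"travel":[-0.09,0,0],"twist":0},{"travel":[-0.09,0,0],"twist":0}]';  python3 - <<'E'
from h import *
s=ctrl.get_state();print(s['position'],s['tool_rot'])
im=bgr('wrist');cv2.imwrite('pics/g_w.png',im)
t=bgr('top');crop(t,140,100,200,150,4,'pics/g_top.png');cv2.imwrite('pics/g_topf.png',t)
E
```

```text
time: 10.82
position: [0.6007, 0.1238, 0.2322]
tool_rot: [-1.332, 1.113, 1.345]
ft_force: [-0.8, 0.4, -0.8]
grip_width: 0.832
time: 11.32
position: [0.6017, 0.123, 0.324]
tool_rot: [-1.333, 1.11, 1.342]
ft_force: [0.3, 0.2, -0.2]
grip_width: 1.004
[0.60172202 0.12304779 0.32403762] [-1.3333109   1.11024768  1.34224418]
```

View pics/g_w.png

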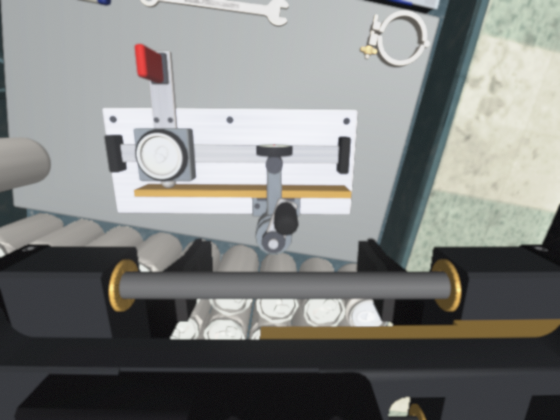

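View pics/g_top.png

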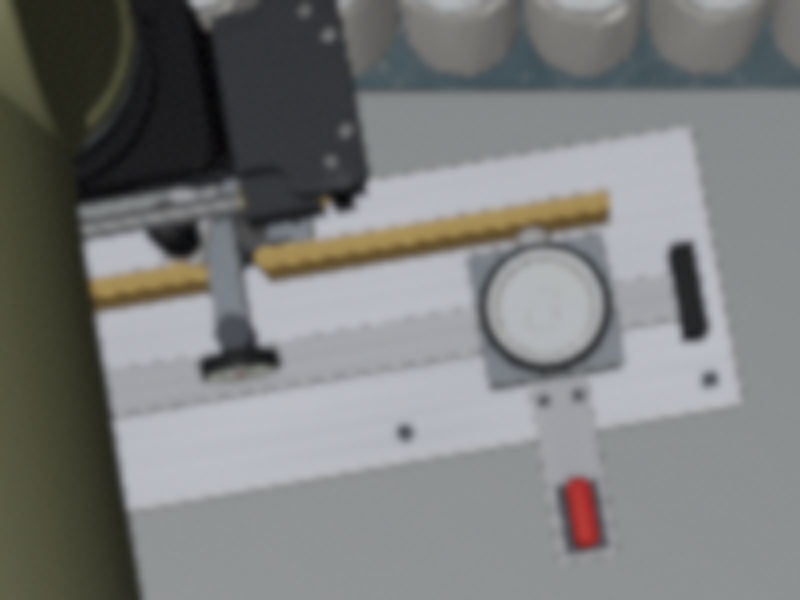

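```bash
python3 - <<'E'
from h import *
ct,cs=cam('top'),cam('side')
print(onz(ct,(285.1,227.8),.137))
im=cv2.imread('pics/a_side.png');crop(im,280,195,35,35,16,'pics/h_s.png')
crop(cv2.imread('pics/a_top.png'),270,210,30,35,16,'pics/h_t.png')
s=ctrl.get_state();c=cam('wrist',s)
w=cv2.imread('pics/g_w.png');crop(w,120,30,70,150,4,'pics/h_w.png')
crop(cv2.imread('pics/f_side.png'),200,460,80,80,6,'pics/h_n.png')
E
```

```text
[ 0.48425929 -0.05271299  0.137     ]
```

View pics/h_s.png

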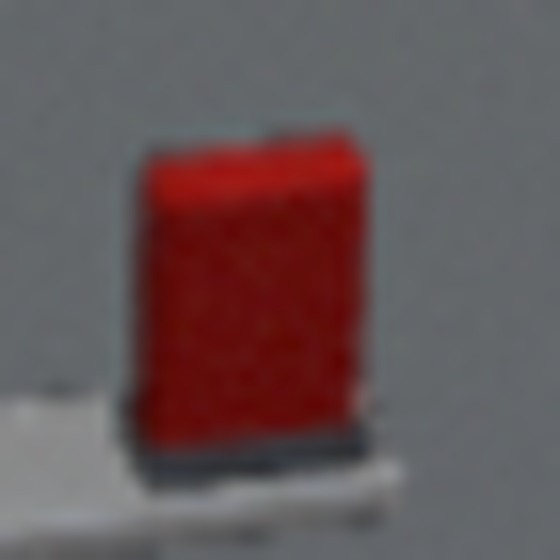

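View pics/h_t.png

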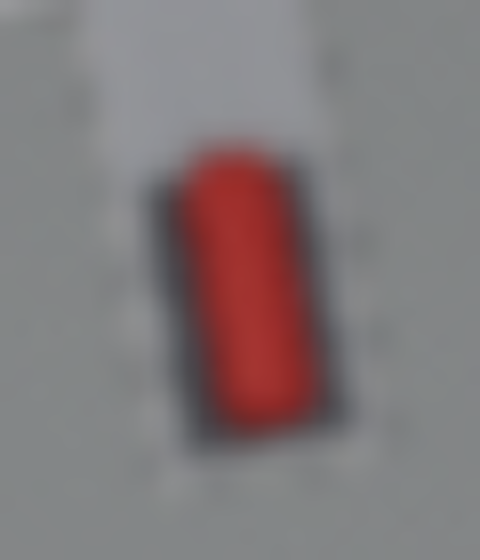

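View pics/h_w.png

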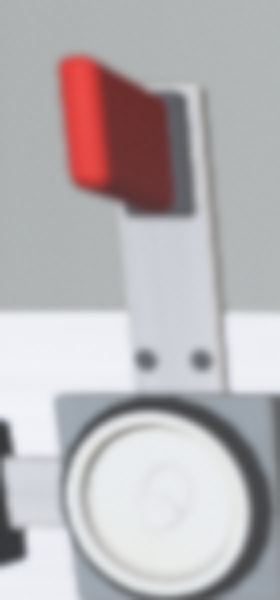

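```bash
python3 - <<'E'
from h import *
ct,cs=cam('top'),cam('side');s=ctrl.get_state();c=cam('wrist',s)
for cc,uv in((ct,(285.6-.5,228.1-.5)),(cs,(295.6,205.1)),(c,(140.2,60.2))):print(onz(cc,uv,.14))
print(tri([ray(ct,(285.1,227.6)),ray(cs,(295.6,205.1)),ray(c,(140.2,60.2))]))
M=R.from_rotvec(s['tool_rot']).as_matrix();print(M.round(3))
yw=np.arctan2(M[1,2],M[0,2]);print(np.degrees(yw))
# notch line & ball from side / wrist
print('notch side',onz(cs,(180+237/4,140+511/4),.10))
E
```

```text
[ 0.48444244 -0.05268254  0.14      ]
[ 0.49185573 -0.0494192   0.14      ]
[ 0.48605811 -0.05179414  0.14      ]
(array([ 0.48727716, -0.05314495,  0.13682649]), [0.0026514809168501643, 0.004196232491087516, 0.001580288723218854])
[[-0.003 -0.984 -0.178]
 [ 0.009 -0.178  0.984]
 [-1.     0.001  0.009]]
100.24405367712926
notch side [0.62121527 0.10954328 0.1       ]
```

View pics/h_n.png

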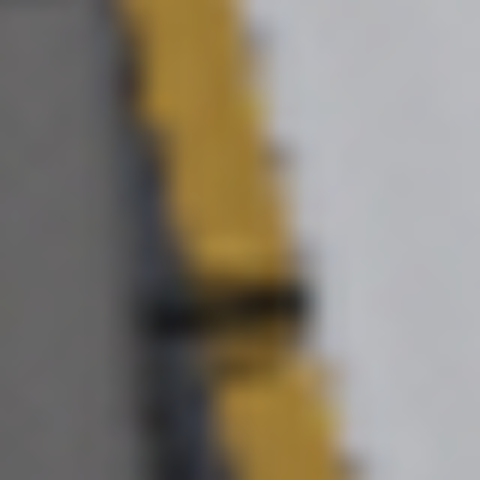

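```bash
python3 -m pendant '[{"travel":[0,0.036,-0.038],"twist":0},{"travel":[0,0.072,-0.076],"twist":0},{"travel":[0,0.108,-0.114],"twist":0},{"travel":[0.03,0.145,-0.152],"twist":0.01},{"travel":[0.09,0.145,-0.152],"twist":0.01},{"travel":[0.13,0.145,-0.152],"twist":0.01},{"travel":[0.13,0.145,-0.152],"twist":0.01},{"travel":[0.13,0.145,-0.152],"twist":0.01}]' 1;  python3 - <<'E'
from h import *
s=ctrl.get_state();print(s['position'],s['tool_rot'])
c=cam('wrist',s)
im=bgr('wrist');cv2.imwrite('pics/i_w.png',im)
print(proj(c,[[.486,-.052,.14],[.486,-.052,.094]]))
M=R.from_rotvec(s['tool_rot']).as_matrix();print(M.T@(np.array([.486,-.052,.101])-s['position']), np.degrees(np.arctan2(M[1,2],M[0,2])))
E
```

```text
time: 12.42
position: [0.4851, -0.0512, 0.191]
tool_rot: [-1.325, 1.119, 1.338]
ft_force: [0.8, -0.3, -0.1]
grip_width: 0.999
[ 0.48508394 -0.05118777  0.19101558] [-1.32547321  1.11906214  1.33770991]
[[282.68374176 230.15969235]
 [282.54145948 212.99031846]]
[ 0.09000343 -0.00082279 -0.00173429] 99.6889210973034
```

View pics/i_w.png

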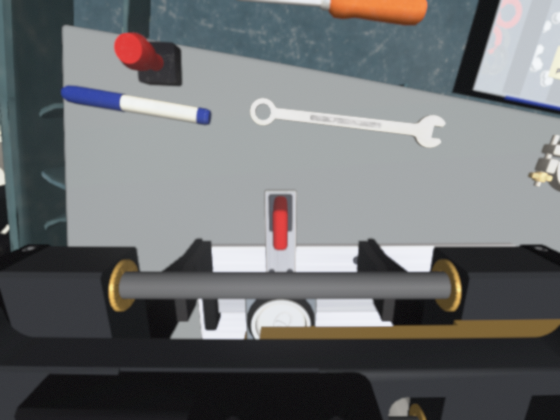

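```bash
python3 -m pendant '[{"travel":[0.04,0,-0.0025],"twist":0},{"travel":[0.08,-0.001,-0.0025],"twist":0},{"travel":[0.089,-0.001,-0.0025],"twist":0},{"travel":[0.089,-0.001,-0.0025],"twist":0}]' 1 && python3 -m pendant '[{"travel":[0,0,0],"twist":0},{"travel":[0,0,0],"twist":0},{"travel":[0,0,0],"twist":0},{"travel":[0,0,0],"twist":0},{"travel":[0,0,0],"twist":0},{"travel":[0,0,0],"twist":0},{"travel":[0,0,0],"twist":0},{"travel":[0,0,0],"twist":0},{"travel":[0,0,0],"twist":0},{"travel":[0,0,0],"twist":0}]' -1 30
```

```text
time: 12.98
position: [0.4879, -0.0527, 0.1038]
tool_rot: [-1.327, 1.117, 1.336]
ft_force: [-0.4, 0.4, -0.8]
grip_width: 1.002
time: 14.22
position: [0.4879, -0.0528, 0.1038]
tool_rot: [-1.327, 1.117, 1.336]
ft_force: [0.7, -0.2, -1.2]
grip_width: 0.136
```

```bash
python3 -m pendant '[{"travel":[0,0,0.004],"twist":0},{"travel":[0,0,0.01],"twist":0},{"travel":[0,0,0.017],"twist":0},{"travel":[0,0,0.024],"twist":0},{"travel":[0,0,0.031],"twist":0},{"travel":[0,0,0.038],"twist":0},{"travel":[0,0,0.044],"twist":0},{"travel":[0,0,0.048],"twist":0},{"travel":[0,0,0.05],"twist":0},{"travel":[0,0,0.05],"twist":0}]'; python3 - <<'E'
from h import *
s=ctrl.get_state();M=R.from_rotvec(s['tool_rot']).as_matrix();print(M[:,2],s['ft_force']@M)
t=bgr('top');crop(t,140,100,200,150,4,'pics/j_top.png')
w=bgr('side');crop(w,180,140,180,140,4,'pics/j_s.png')
E
```

```text
time: 15.48
position: [0.4798, -0.0051, 0.1039]
tool_rot: [-1.329, 1.119, 1.333]
ft_force: [3.1, -4.4, -5.1]
grip_width: 0.136
[-0.16783183  0.98580016  0.00552435] [ 5.05065966 -2.30737836 -4.90803165]
```

View pics/j_top.png

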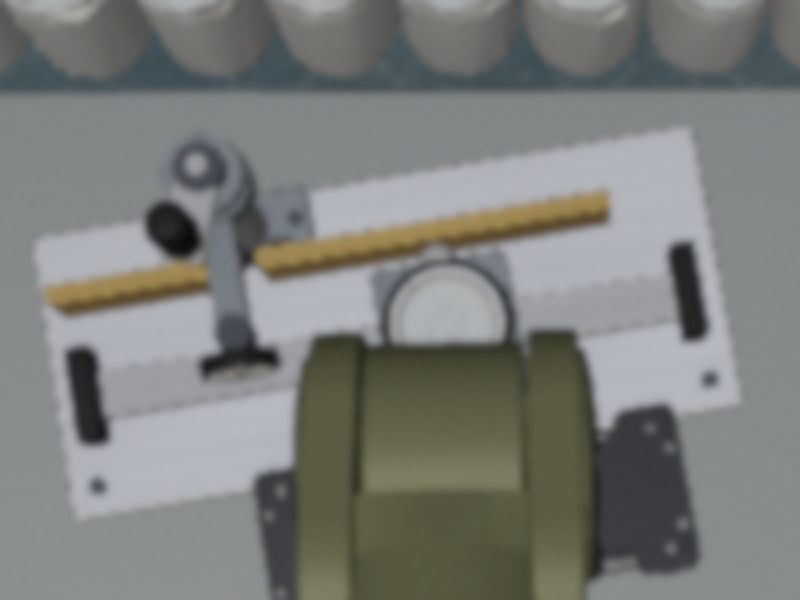

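View pics/j_s.png

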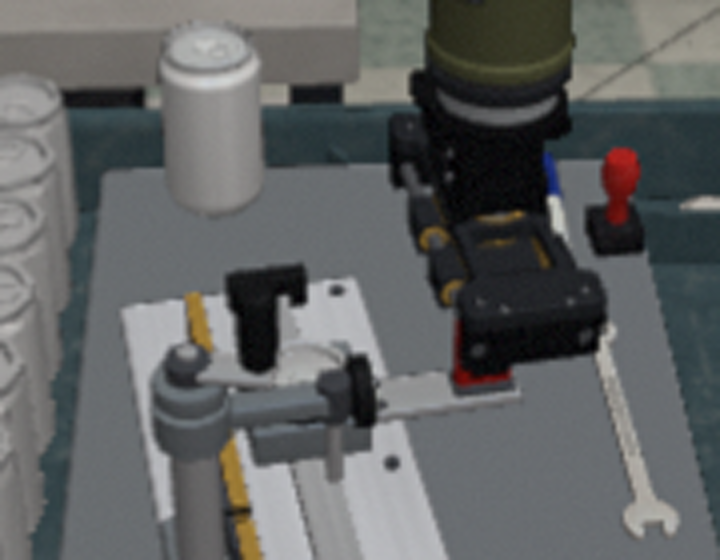

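```bash
python3 -m pendant '[{"travel":[0,0,0.007],"twist":0},{"travel":[0,0,0.015],"twist":0},{"travel":[0,0,0.023],"twist":0},{"travel":[0,0,0.031],"twist":0},{"travel":[0,0,0.039],"twist":0},{"travel":[0,0,0.047],"twist":0},{"travel":[0,0,0.055],"twist":0},{"travel":[0,0,0.063],"twist":0},{"travel":[0,0,0.068],"twist":0},{"travel":[0,0,0.07],"twist":0}]'; cat > st.py <<'E'
from h import *
s=ctrl.get_state();M=R.from_rotvec(s['tool_rot']).as_matrix()
d=s['position']-np.array([.4879,-.0528,.1038]);u=np.array([-.168,.986,0])
print('travel mm',(d@u*1000).round(2),'lat',(d@[.986,.168,0]*1000).round(2),'z',s['position'][2].round(4),'F tool',(s['ft_force']@M).round(1),'g',s['grip_width'],'yaw',np.degrees(np.arctan2(M[1,2],M[0,2])).round(2))
E
python3 st.py
```

```text
time: 16.82
position: [0.4683, 0.0623, 0.1039]
tool_rot: [-1.33, 1.121, 1.332]
ft_force: [3.4, -6.0, -3.7]
grip_width: 0.135
travel mm 116.8 lat -0.01 z 0.1039 F tool [ 3.7 -2.3 -6.5] g 0.1350944828034846 yaw 99.62
```

Now slow feeling: 1 mm per row.

```bash
for i in 1 2 3 4; do python3 -m pendant '[{"travel":[0,0,0.002],"twist":0},{"travel":[0,0,0.003],"twist":0},{"travel":[0,0,0.004],"twist":0}]' >/dev/null; python3 st.py; done
```

```text
travel mm 118.97 lat 0.03 z 0.1038 F tool [ 1.1 -1.1 -6.4] g 0.13812217866587564 yaw 99.55
travel mm 121.23 lat 0.01 z 0.1038 F tool [ 2.3 -0.7 -5.5] g 0.13545118143398793 yaw 99.49
travel mm 123.57 lat 0.01 z 0.1038 F tool [ 0.7 -0.4 -5.7] g 0.13407334979056093 yaw 99.43
travel mm 125.94 lat -0.01 z 0.1038 F tool [ 0.5 -1.4 -6.5] g 0.13395998450271704 yaw 99.38
```

```bash
for i in 1 2 3; do python3 -m pendant '[{"travel":[0,0,0.003],"twist":-0.002},{"travel":[0,0,0.004],"twist":-0.002}]' >/dev/null; python3 st.py; done
```

```text
travel mm 128.31 lat 0.03 z 0.1038 F tool [ 0.8 -0.9 -4.8] g 0.13093947088050112 yaw 99.42
travel mm 130.82 lat 0.02 z 0.1038 F tool [ 0.7 -1.4 -4.1] g 0.13403717572503884 yaw 99.47
travel mm 133.29 lat 0.0 z 0.1038 F tool [ 1.4 -1.5 -4.7] g 0.13720261376306692 yaw 99.5
```

```bash
for i in 1 2 3; do python3 -m pendant '[{"travel":[0,0,0.003],"twist":-0.002},{"travel":[0,0,0.004],"twist":-0.002}]' >/dev/null; python3 st.py; done
```

```text
travel mm 135.87 lat 0.01 z 0.1038 F tool [ 0.3 -0.6 -4.7] g 0.13733833880124355 yaw 99.53
travel mm 139.66 lat -0.0 z 0.1038 F tool [ 0.8 -0.7 -2.7] g 0.13258178894182332 yaw 99.59
travel mm 144.37 lat 0.0 z 0.1038 F tool [ 0.3 -1.7 -1.9] g 0.13324059654301196 yaw 99.73
```

```bash
python3 -m pendant '[{"travel":[0,0,0],"twist":0},{"travel":[0,0,0],"twist":0},{"travel":[0,0,0],"twist":0}]' >/dev/null; python3 st.py; python3 - <<'E'
from h import *
t=bgr('top');crop(t,140,100,200,150,4,'pics/k_top.png')
w=bgr('side');crop(w,180,140,180,140,4,'pics/k_s.png')
E
```

```text
travel mm 144.48 lat 0.0 z 0.1038 F tool [ 1.  -1.  -1.9] g 0.13660888257300433 yaw 99.73
```

View pics/k_top.png

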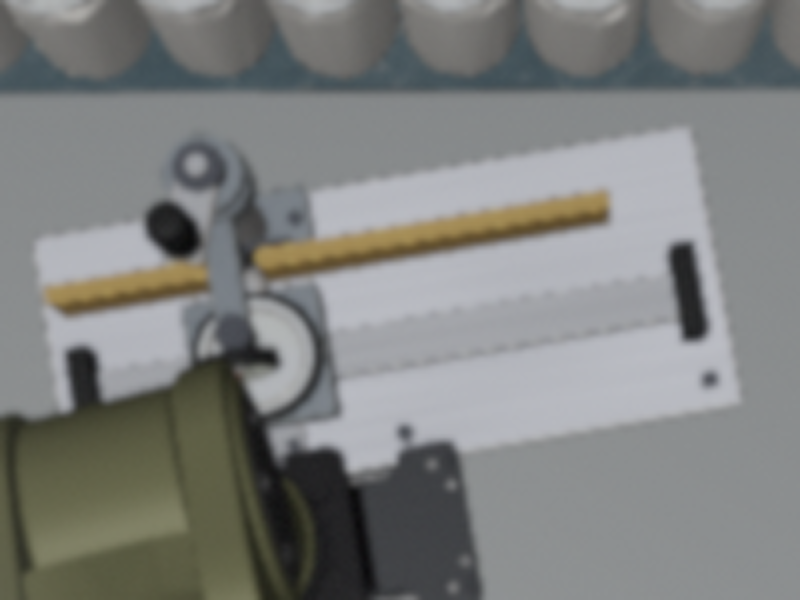

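View pics/k_s.png

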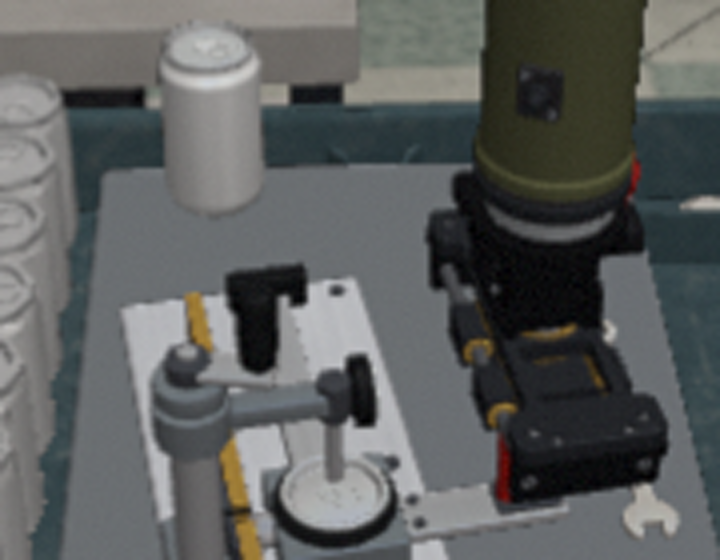

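```bash
for i in 1 2 3; do python3 -m pendant '[{"travel":[0,0,0.001],"twist":0},{"travel":[0,0,0.0015],"twist":0},{"travel":[0,0,0.0015],"twist":0}]' >/dev/null; python3 st.py; done
```

```text
travel mm 144.73 lat 0.01 z 0.1038 F tool [ 0.4 -0.4 -5.4] g 0.1366131806111279 yaw 99.69
travel mm 144.8 lat 0.0 z 0.1038 F tool [ 1.  -1.2 -6.4] g 0.13535308394358644 yaw 99.65
travel mm 144.8 lat 0.02 z 0.1038 F tool [ 1.  -0.9 -7.4] g 0.13674636195639311 yaw 99.6
```

```bash
for i in 1 2 3 ; do python3 -m pendant '[{"travel":[0,0,-0.001],"twist":0},{"travel":[0,0,-0.0015],"twist":0},{"travel":[0,0,-0.0015],"twist":0}]' >/dev/null; python3 st.py; done
```

```text
travel mm 144.29 lat -0.01 z 0.1038 F tool [1.2 0.1 0.7] g 0.13573330822941612 yaw 99.64
travel mm 143.9 lat 0.03 z 0.1038 F tool [ 1.5 -0.2  4.5] g 0.13618425704266246 yaw 99.68
travel mm 143.7 lat 0.02 z 0.1038 F tool [ 2.  -1.3  6.2] g 0.137990024733503 yaw 99.72
```

```bash
python3 -m pendant '[{"travel":[0,0,0.001],"twist":-0.001},{"travel":[0,0,0.001],"twist":-0.001},{"travel":[0,0,0.001],"twist":-0.001}]' >/dev/null; python3 st.py; python3 -m pendant '[{"travel":[0,0,0],"twist":0},{"travel":[0,0,0],"twist":0},{"travel":[0,0,0],"twist":0},{"travel":[0,0,0],"twist":0}]' ; python3 st.py
```

```text
travel mm 144.06 lat 0.03 z 0.1038 F tool [ 0.5 -1.3  0.7] g 0.13233388900818352 yaw 99.75
time: 23.42
position: [0.4637, 0.0892, 0.1038]
tool_rot: [-1.344, 1.13, 1.325]
ft_force: [1.0, 1.9, -1.3]
grip_width: 0.14
travel mm 144.06 lat 0.02 z 0.1038 F tool [ 1.3 -1.2  1.7] g 0.13991001645831247 yaw 99.75
```

```bash
python3 -c "
from bench import ctrl
print(ctrl.close_job())"
```

```text
the job is handed in; nothing more can be done
None
```

I handed the job in at about 23.4 s. The gauge head is cranked up, and the carriage sits in the notch with the red blade still gripped.

- **Crank:** I turned it counter-clockwise about 732°, just over two turns, until it stopped against about 16 N and would go no further. The side picture shows the head's collar up against the cap. The crank stayed there after I released the knob.
- **Carriage:** I slid it about 144 mm by the blade. Entering the notch, the resistance fell from about 5 N to 2 N as the ball pulled the carriage in. Pushing with 6 to 7 N each way moved it only between 143.7 and 144.8 mm, so it is captive. I left it at 144.06 mm, within about 0.2 mm of the middle, with about 2 N on the blade.
- **Loose things:** no contact with the wrench, date stamp or marker was felt. I did not take a last picture of them clear of the arm.
- **Disagreements:** the side camera placed things about 4 mm off the other two views, so I relied on the other two and on feel. The drag before the notch felt like 4 to 6 N rather than the stated 1 to 2 N. The ball's drop into the notch was judged from force and position, because it was hidden in the pictures.

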